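# Tighten a setter's vise with a hex key by feel

## Task

Take the hex key out of the wooden block, feel for the hex socket of the clamp screw sunk in the vise's top and seat the key fully in it, pressing only lightly (no more than about 15 N) so that it is not jammed in. Then tighten the screw clockwise in regrasped quarter turns until it comes up against its stop, without forcing it on against the stop. Leave the pots and the graver where they are, and leave the key standing fully seated in the socket, released.

Things in the scene. Friction and masses are not known exactly. Their poses are not given: they have to be found in the camera images.
- key_grip (a point): Loose hex key (about 220 g) standing upright in the wooden block: a square wooden handle, 26 x 26 mm and 50 mm tall, on a hexagonal steel shaft 70 mm long. This point is the centre of the handle, 25 mm below its top and 95 mm above the key's tip. z points up along the key; x and y are square to the handle's flat sides.
- key_tip (a point): The tip of the key, on its axis, 95 mm below the handle's centre. The lowest 8 mm is a round ball nose of 7.8 mm radius; above it the shaft is a hexagon, 16 mm across flats (18.5 mm across corners), two of whose flats face the handle's +x and -x.
- block: Fixed wooden tool block, 60 (x) x 120 (y) x 76 mm tall; origin at the centre of its underside, z up. The key hangs by its handle's underside on the block's top, in the 21 mm hole at the centre; its tip is 6 mm above the work surface: raise it 75 mm to be clear. The two other holes are empty.
- vise: Fixed low steel vise: round foot of 132 mm diameter, 20 mm high, under a body 90 (x) x 120 (y) mm whose flat top is 60 mm above the work surface. Origin at the centre of its underside, z up. On the top at y = -34 mm stand two low jaws, 16 mm high, with a finger ring between them that reaches 90 mm above the work surface.
- bore (a point): Centre of the mouth of the round hole (36 mm diameter, 12 mm deep) in the vise's top, at x = 0, y = +28 mm of the vise, level with its top. The flat steel face of the clamp screw fills the bottom of the hole; in it is a hex socket, 17 mm across flats, 26 mm deep: its flat floor lies 38 mm below this point.
- face (a point): Point on the bore's axis at the screw's face, 12 mm below the vise's top. The socket's centre lies up to 3.5 mm from it along each of the vise's x and y, at any hexagon angle: neither is reported, find them by touch; it does not shift sideways. The ball nose sinks over the socket's edge and is pushed to its centre, stops 8 mm deep if the angle is wrong, goes to the floor if within 6 degrees.
- screw (a joint): Turning angle of the clamp screw, rad; grows clockwise seen from above. 0 is loose; it starts between 0 and 0.5 and stops firmly at 3.14, where the jaws are clamped on the ring. It needs about 0.1 N m to turn (0.5 N m is too much at the stop) and stays where it is left. The hexagon's angle cannot be told from this value.
- pot: Bystander: small white plastic pot with a clear lid, 48 mm diameter, 32 mm tall, loose; origin at the centre of its underside.
- pot2: Bystander: smaller white plastic pot with a clear lid, 40 mm diameter, 30 mm tall, loose; origin at the centre of its underside.
- graver: Bystander: graver with a black ball handle (34 mm diameter) lying on the bench, about 120 mm long along its x, loose; origin under the ball.
Not all that is in view belongs to the job. Leave any blue or white look-alike of the part that bears key_grip alone.

How it is judged:
On the way, in this order (a step that is already met when the one before it is completed fails the run):
1. the key stands fully seated in the hex socket (z of key_tip in the frame of vise below 0.03 m and horizontal distance between key_tip and bore below 0.008 m and angle between key_tip's own z axis and vertical below 0.15 rad), for 0.2 s.
2. the screw is turned up to its stop with the key in the socket (value of joint screw above 2.9 rad and z of key_tip in the frame of vise below 0.033 m and horizontal distance between key_tip and bore below 0.008 m), for 0.2 s.
At the end, for the whole second after the job is handed in: The clamp screw is at its stop (reads over 2.9 rad), and the key stands released in its socket: tip less than 30 mm above the work surface, within 8 mm of the bore's centre, leaning less than 0.15 rad (all of step 1 and value of joint screw above 2.9 rad and velocity of joint screw between -0.05 and 0.05 rad/s); the robot touches nothing.
It fails at once if the key bears on the vise with more than 50 N (jamming included) before it is seated (contact force between key and vise above 50 N and z of key_tip in the frame of vise above 0.03 m).
It fails at once if the seated key is forced in the socket with more than 130 N (about 0.6 N m) (contact force between key and vise above 130 N).
It fails at once if a pot or the graver is moved by more than 15 mm (distance of any of pot, pot2, graver from where it was at the start of the episode above 0.015 m).
It also fails if it takes over 64 s, if anything falls off the work surface, if the arm or the gripper's body presses on something with over 40 N, if the wrist force passes 120 N, or if a joint passes its speed limit or range.

## Robot

A 6-joint arm with a two-finger parallel gripper is mounted at the origin on the work surface. World frame = base frame: x ahead of the robot, y to its left, z up, the work surface at z = 0. Lengths are in m, angles in rad, forces in N, time in s.
With the tool pointing down it reaches from about 0.3 to 0.95 m from the base axis. Payload 3.1 kg.
Tool frame: the origin (TCP) lies between the finger pads; the fingertips stand 11 mm ahead of it and the grasp point (between the pads) lies 8 mm behind it; z points along the fingers, y is the line along which they close (so a half turn about z gives the same grasp; the last joint's range is limited). The gripper opens to 85 mm and grips with 20 to 120 N. Pads are 22 mm wide; open, the fingers measure 114 mm over their backs; the gripper's body (76 mm by 85 mm) begins 54 mm behind the grasp point. The pads swing forward as they close: fully open they stand 13 mm farther back than shut.
Start: joints at [-0.07, 0.308, 1.634, -0, 1.2, -0.07], TCP at [0.625, -0, 0.242] pointing down, gripper open.
Joint ranges: [-3.06, 3.06], [-0.79, 1.96], [0.05, 2.63], [-1.19, 4.34], [0.05, 2.64], [-2.94, 2.94]. Speed limits (rad/s): [2.79, 2.79, 3.14, 3.14, 3.14, 3.14].

## Interface

Orientations are given as a 3x3 rotation matrix whose columns are the frame's x, y, z axes.
In Python, from station import ctrl, status, snapshot, spotter gives the robot as it stands. Calls block until the motion is done:
- ctrl.movep(position, orientation): joint-space move of the TCP to a pose.
- ctrl.movel(position, rot=None, max_speed=0.15, stop_force=None): straight line of the TCP; rot=None keeps the orientation; max_speed is the mean speed in m/s. With stop_force (N) it stops when the force on the tool has changed by that much, and returns True; else False.
- ctrl.movej(angles): joint-space move.
- ctrl.set_gripper(opening, effort=None): finger opening in m; effort is the grip in N (None keeps the last); returns when the fingers have stopped.
- ctrl.wait(seconds).
- ctrl.ik(position, orientation): joint angles nearest the present ones, or None.
- status.get_obs(): the state.
- snapshot(name): name is "scene" or "side" or "wrist"; returns a dict with "frame" (400x640x3 uint8, blue, green, red), "intrinsics" (3x3 intrinsics, pixels), "rvec" (rotation vector, rad) and "tvec" (3), from world to camera coordinates, as OpenCV has them. Camera axes: x right, y down, z forward; pixel columns grow to the right and rows downward; lengths in m; the calibration is good to about 2 mm. A picture is of the moment at which its call begins. There is no depth.
A pose or a line that the arm cannot do raises ctrl.IKError and nothing moves.
- ctrl.close_job(): hands the job in; it is judged then, once.
Trained networks look in the newest picture that a camera, given by its name, has taken for a name from the list of things; names that differ only in an ending like _2 or _b are one class to them, and where a whole thing is asked for, a point or a joint stands for the part that bears it (a point fixed in the world has none). Each returns a list of dicts, best first, with "conf" (0 to 1); they miss things now and then, are a little off and sometimes report something else, mostly with a low value. They report only what shows in the picture. A call takes as long as a camera call. They do not tell look-alikes from the thing itself.
- spotter.find_in(camera, target): "location" ([x, y, z] in m, in world coordinates, good to about 4 mm: the middle of the surface that is visible of it).
- spotter.masks_of(camera, target): "region" (400x640 bool, what is visible of it).
The state is a dict: "time": time; "joint_positions": joint angles; "joint_vel": joint speeds; "joint_efforts": joint torques, N m; "tcp_pos": TCP position; "orientation": TCP orientation; "contact_force": force on the tool from outside, world axes, zero at the start; "ft_torque": the same for the moment, N m; "width": finger opening in m; "gripper_force": force on a finger pad.
Only numpy, scipy, OpenCV 4.12 (cv2) and the standard library are available. Lean on these libraries where they do the work, as an engineer would, in place of code of your own. Each camera call takes 0.05 s, during which the arm holds its last target. There are 200 camera calls.

## Working session

There is one attempt and no reset: what is moved stays moved. The work goes in short steps, each a Python script; the robot and the scene stay as the last script left them, time stands still between calls to the robot, and variables do not carry over. Pictures are saved under pics/ and viewed, at most 10 in all, crops included, and the job is handed in when it is done.

```bash
ls; mkdir -p pics; python3 - <<'E'
from station import ctrl,status,snapshot,spotter
import cv2,numpy as np
ims=[]
for n in ("scene","side"):
    s=snapshot(n); cv2.imwrite(f"pics/{n}0.png",s["frame"])
    for t in ("key_grip","block","vise","pot","pot2","graver"):
        print(n,t,[(np.round(d["location"],3).tolist(),round(d["conf"],2)) for d in spotter.find_in(n,t)])
    print(n,s["intrinsics"][0][0],np.round(s["rvec"],3),np.round(s["tvec"],3))
print(status.get_obs()["time"])
E
```

```text
pics
scene key_grip [([0.588, -0.106, 0.109], 0.89), ([0.5, -0.09, 0.09], 0.8), ([0.663, -0.092, 0.09], 0.57)]
scene block [([0.596, -0.084, 0.077], 0.8), ([0.439, -0.012, 0.027], 0.73)]
scene vise [([0.505, 0.136, 0.061], 0.75)]
scene pot [([0.443, -0.01, 0.03], 0.97), ([0.689, -0.002, 0.032], 0.65)]
scene pot2 [([0.443, -0.01, 0.03], 0.97), ([0.689, -0.002, 0.032], 0.65)]
scene graver [([0.404, -0.316, 0.013], 0.4)]
scene 397.70067358586357 [ 1.294  2.271 -0.943] [ 0.301 -0.247  1.139]
side key_grip [([0.655, -0.107, 0.093], 0.87), ([0.572, -0.116, 0.119], 0.67), ([0.493, -0.103, 0.101], 0.57)]
side block [([0.576, -0.148, 0.08], 0.85)]
side vise []
side pot [([0.432, -0.02, 0.029], 0.69), ([0.676, -0.007, 0.034], 0.65)]
side pot2 [([0.432, -0.02, 0.029], 0.69), ([0.676, -0.007, 0.034], 0.65)]
side graver [([0.387, -0.288, 0.018], 0.63)]
side 391.7726712919412 [ 2.466 -0.048  0.026] [-0.532  0.048  1.018]
0.7
```

View pics/scene0.png

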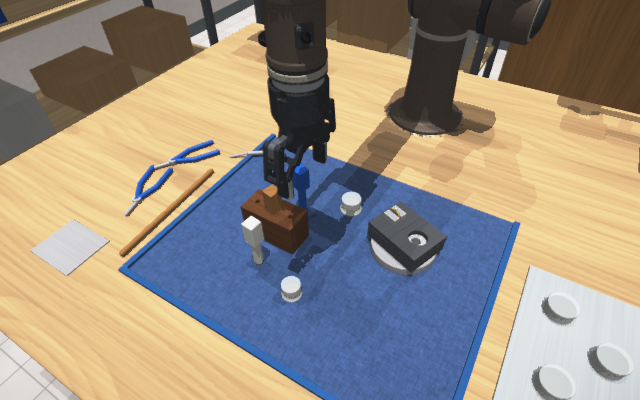

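View pics/side0.png

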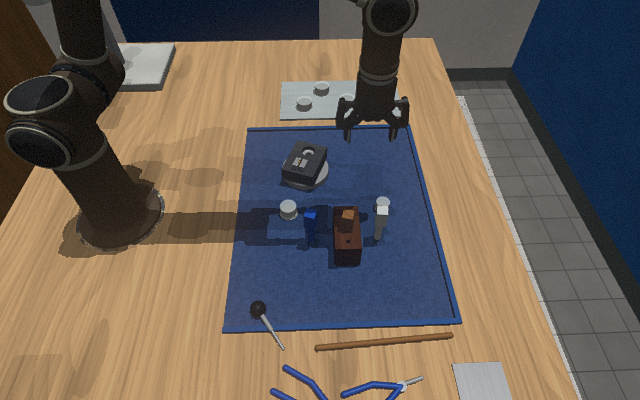

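Candidates in the scene image: a wooden handle in the block (270,200), a blue handle at (303,185) and a white one at (253,235). By the description, the wooden one in the block's centre hole is the key. Next I take close wrist views of it and of the vise.

```bash
cat > h.py <<'E'
from station import ctrl,status,snapshot,spotter
import cv2,numpy as np
def Rz(a):  # tool down, tool y-axis yaw; a=0 -> x tool = world x, y tool=-y
    c,s=np.cos(a),np.sin(a)
    return np.array([[c,s,0],[s,-c,0],[0,0,-1.]])
def toplane(s,uv,z):
    K=np.array(s["intrinsics"]);R=cv2.Rodrigues(np.array(s["rvec"],float))[0];t=np.array(s["tvec"],float).ravel()
    uv=np.atleast_2d(np.array(uv,float)); d=np.linalg.inv(K)@np.c_[uv,np.ones(len(uv))].T
    d=R.T@d; c=-R.T@t
    return (c[:,None]+d*((z-c[2])/d[2])).T
def save(name,f,s):
    import pickle; cv2.imwrite(f"pics/{name}.png",f); pickle.dump(s,open(f"pics/{name}.pkl","wb"))
E
python3 - <<'E'
from h import *
o=status.get_obs(); print(np.round(o["orientation"],3).tolist())
R=np.array(o["orientation"])
for n,p in (("wk",[0.53,-0.11,0.27]),("wv",[0.46,0.14,0.25])):
    ctrl.movep(p,R); s=snapshot("wrist"); save(n,s["frame"],s)
    Rc=cv2.Rodrigues(np.array(s["rvec"],float))[0]; print(n,-Rc.T@np.array(s["tvec"]).ravel(),Rc[2],status.get_obs()["time"])
    for t in ("key_grip","block","vise"):
        print(n,t,[(np.round(d["location"],3).tolist(),round(d["conf"],2)) for d in spotter.find_in("wrist",t)])
E
python3 -c "
import cv2,numpy as np
a=cv2.imread('pics/wk.png');b=cv2.imread('pics/wv.png')"
```

```text
[[-0.0, 1.0, 0.0], [1.0, 0.0, 0.0], [0.0, 0.0, -1.0]]
wk [ 0.53115204 -0.04000932  0.40192926] [ 0.00102515 -0.2755985  -0.96127229] 1.3917
wk key_grip [([0.492, -0.095, 0.121], 0.92), ([0.579, -0.105, 0.129], 0.86), ([0.649, -0.096, 0.12], 0.56)]
wk block [([0.573, -0.094, 0.076], 0.6)]
wk vise [([0.479, 0.067, 0.018], 0.68)]
wv [0.46137195 0.20982733 0.38167116] [ 6.90608603e-04 -2.76652694e-01 -9.60969724e-01] 2.6083
wv key_grip [([0.658, -0.088, 0.114], 0.89), ([0.488, -0.09, 0.025], 0.51)]
wv block [([0.562, -0.051, 0.044], 0.69)]
wv vise []
```

View pics/wk.png

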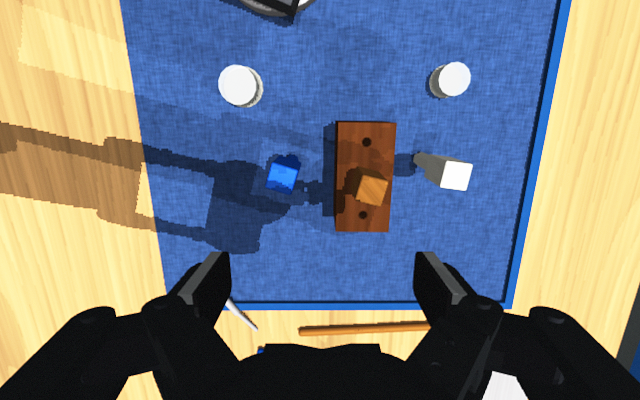

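View pics/wv.png

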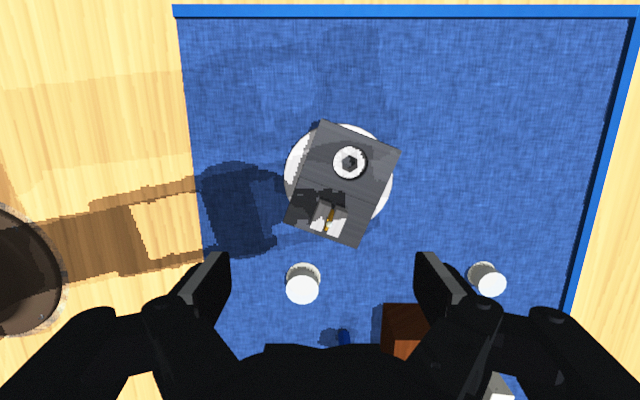

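The first wrist view shows the wooden handle in the block at (372,188), with the blue look-alike at (283,173) and the white one at (457,174). The second shows the vise bore at (350,162) with a dark hexagon inside. I'll make one enlarged crop of both.

```bash
python3 -c "
import cv2,numpy as np
a=cv2.imread('pics/wk.png')[155:225,335:405];b=cv2.imread('pics/wv.png')[140:190,325:375]
f=lambda x:cv2.resize(x,(390,390),interpolation=cv2.INTER_CUBIC)
cv2.imwrite('pics/crop.png',np.hstack([f(a),f(b)]))"
```

```text
(no output)
```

View pics/crop.png

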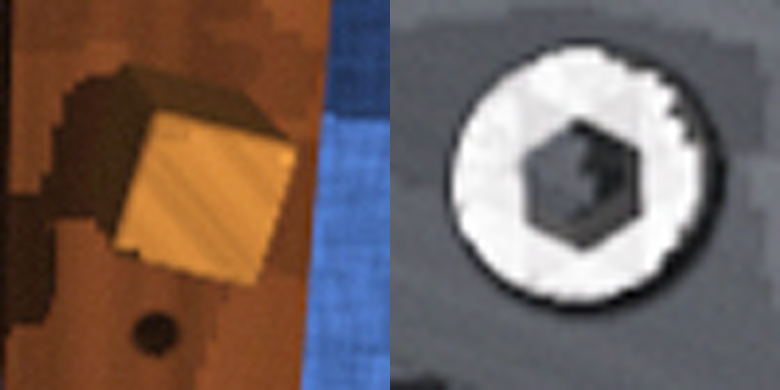

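```bash
python3 - <<'E'
import pickle; from h import *
k=pickle.load(open('pics/wk.pkl','rb'));v=pickle.load(open('pics/wv.pkl','rb'))
c=np.array([(155,110),(298,148),(255,287),(115,245)])/(390/70)+[334.5,154.5]
P=toplane(k,c,.126);print(P.round(4),P.mean(0));e=np.diff(np.vstack([P,P[:1]]),axis=0)[:,:2]
print(np.linalg.norm(e,axis=1),np.degrees(np.arctan2(e[:,1],e[:,0]))%90)
hx=(np.array([(580,118),(640,152),(640,213),(582,250),(527,215),(525,150)])-[390,0])/7.8+[324.5,139.5]
H=toplane(v,hx,.048);m=H.mean(0);print(m,np.degrees(np.arctan2(*(H-m)[:,1::-1].T))%60,np.linalg.norm((H-m),axis=1))
print("bore",toplane(v,np.array([194.5,178.5])/7.8+[324.5,139.5],.06))
q=[ctrl.ik([m[0],m[1],.12],Rz(a)) for a in np.radians([-30,0,30,60,90,120,150,180])]
print([None if x is None else round(x[5],2) for x in q])
E
```

```text
[[ 0.5683 -0.0939  0.126 ]
 [ 0.592  -0.1003  0.126 ]
 [ 0.5861 -0.1241  0.126 ]
 [ 0.5624 -0.1167  0.126 ]] [ 0.57718978 -0.10873501  0.126     ]
[0.02452264 0.02452575 0.02482647 0.02357037] [74.95698568 76.22086701 72.76214111 75.5777108 ]
[0.49134428 0.15678103 0.048     ] [33.45606881 28.9002013  32.89245119 31.12894508 30.33201805 30.13279517] [0.00908666 0.00902447 0.0091766  0.00942474 0.00884131 0.00931295]
bore [[0.49054093 0.15932908 0.06      ]]
[np.float64(2.32), np.float64(1.8), np.float64(1.27), np.float64(0.75), np.float64(0.22), np.float64(-0.3), np.float64(-0.82), np.float64(-1.35)]
```

```bash
python3 - <<'E'
from h import *
R=Rz(np.radians(75)); x,y=.577,-.109
ctrl.set_gripper(.055,40)
ctrl.movep([x,y,.20],R)
print(ctrl.movel([x,y,.097],max_speed=.12,stop_force=15))
ctrl.set_gripper(0.0,40); o=status.get_obs(); print("w",o["width"],o["gripper_force"],o["tcp_pos"],np.round(o["contact_force"],1),o["time"])
print(ctrl.movel([x,y,.205],max_speed=.12)); o=status.get_obs(); print("w",o["width"],np.round(o["contact_force"],1),o["time"])
b=np.array([.4913,.1568]); a=np.radians(61)
ctrl.movep([*b,.205],Rz(a))
ctrl.movel([*b,.165],max_speed=.12)
s=snapshot("wrist"); save("w2",s["frame"],s); s=snapshot("side"); save("s2",s["frame"],s)
o=status.get_obs(); print(o["width"],np.round(o["contact_force"],2),np.round(o["ft_torque"],3),o["time"])
w=cv2.imread("pics/w2.png")
cv2.imwrite("pics/w2c.png",w)
E
```

```text
False
w 0.025647097684794888 40.2374804019928 [ 0.57770839 -0.10918553  0.0981017 ] [-1.6  0.3  4.2] 5.625
False
w 0.025723100717169864 [ 1.   0.  -2.2] 6.675
0.025342043791463098 [ 0.71 -0.1  -1.76] [-0.015  0.031 -0.008] 8.3417
```

View pics/w2c.png

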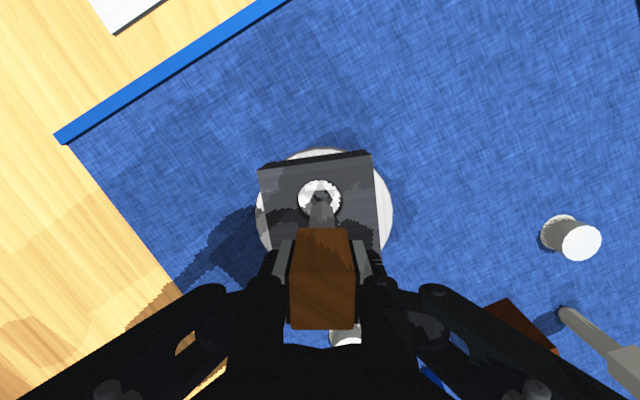

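The key (handle at (322,280)) is held and its tip at (320,205) sits over the bore at (320,197). I'll crop the shaft and tip to see its facets.

```bash
python3 -c "
import cv2
a=cv2.imread('pics/w2.png')[165:245,270:370]
cv2.imwrite('pics/c2.png',cv2.resize(a,None,fx=7,fy=7,interpolation=cv2.INTER_CUBIC))"
```

```text
(no output)
```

View pics/c2.png

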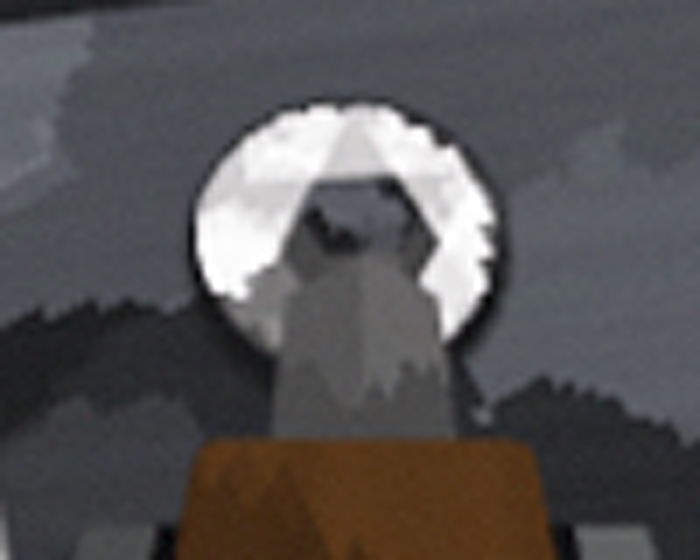

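The shaft shows an edge facing the camera while the socket shows a flat, so I turn the key 30° and then feel downwards.

```bash
python3 - <<'E'
from h import *
b=np.array([.4913,.1568]); R=Rz(np.radians(91))
ctrl.movel([*b,.160],rot=R,max_speed=.05)
ctrl.movel([*b,.146],max_speed=.06)
o=status.get_obs(); print(np.round(o["contact_force"],2),np.round(o["ft_torque"],3))
print(ctrl.movel([*b,.112],max_speed=.015,stop_force=8))
o=status.get_obs(); print(o["tcp_pos"],o["width"],np.round(o["contact_force"],2),np.round(o["ft_torque"],3),o["time"])
E
```

```text
[ 0.3  -0.31 -2.29] [0.034 0.036 0.057]
True
[0.49131358 0.15696642 0.11344859] 0.02568553181716733 [-0.14  0.15  3.91] [-0.007  0.116  0.012] 11.4667
```

Seated on the first try (tip about 22 mm). I release to let it settle, regrip lightly and turn in small steps while watching the torque.

```bash
cat >> h.py <<'E'
def turn(a0,a1,p,step=6,lim=.3):
    o=status.get_obs(); t0=o["ft_torque"][2]; L=[]; a=a0
    while a>a1:
        a=max(a-step,a1); ctrl.movel(p,rot=Rz(np.radians(a)),max_speed=.1)
        o=status.get_obs(); t=o["ft_torque"][2]-t0; L.append((int(a),round(t,3),round(float(np.linalg.norm(o["contact_force"])),1)))
        if abs(t)>lim: print("LIMIT"); break
    print(L,"w",o["width"],"t",o["time"],np.round(o["tcp_pos"],4)); return a
E
python3 - <<'E'
from h import *
p=[.4913,.1568,.1145]
ctrl.set_gripper(.045,25); print(np.round(status.get_obs()["contact_force"],1)); ctrl.movel(p,max_speed=.03); ctrl.wait(.25)
ctrl.set_gripper(0,25); o=status.get_obs(); print(o["width"],np.round(o["contact_force"],2),np.round(o["ft_torque"],3),o["time"])
a=turn(91,61,p)
E
```

```text
[-0.2  0.3  0.2]
0.025671637749720918 [-0.32  0.32  0.25] [-0.014  0.07   0.019] 12.5833
[(85, np.float64(-0.048), 2.6), (79, np.float64(-0.078), 2.1), (73, np.float64(-0.063), 2.1), (67, np.float64(-0.007), 2.2), (61, np.float64(-0.035), 2.6)] w 0.025985860578443 t 13.875 [0.4911 0.1568 0.1144]
```

```bash
python3 - <<'E'
from h import *
p=[.4913,.1568,.1145]
turn(61,1,p)
ctrl.set_gripper(.045,25); ctrl.movel([*p[:2],.1145],rot=Rz(np.radians(91)),max_speed=.1)
ctrl.wait(.2); s=snapshot("wrist"); save("w3",s["frame"],s)
o=status.get_obs(); print(np.round(o["contact_force"],2),o["time"],np.round(o["joint_positions"],2))
cv2.imwrite("pics/c3.png",cv2.resize(s["frame"][140:360,210:430],None,fx=2.5,fy=2.5))
E
```

```text
[(55, np.float64(0.02), 2.5), (49, np.float64(-0.022), 2.9), (43, np.float64(0.027), 3.0), (37, np.float64(-0.003), 2.3), (31, np.float64(0.04), 2.5), (25, np.float64(0.029), 2.5), (19, np.float64(0.028), 0.6), (13, np.float64(-0.044), 1.6), (7, np.float64(-0.006), 0.8), (1, np.float64(0.006), 2.1)] w 0.02580287094792259 t 16.4583 [0.4913 0.1566 0.1145]
[-0.71 -0.25 -0.36] 18.75 [0.22 0.27 1.98 0.   0.89 0.21]
```

View pics/c3.png

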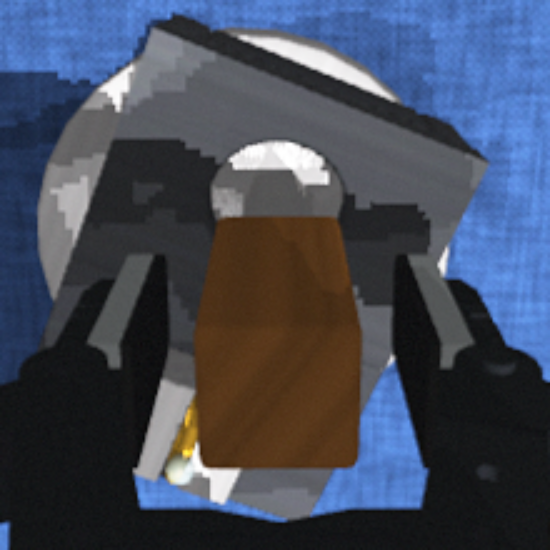

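The key stands upright in the socket (handle centre at (275,390) in the crop), square to the open pads, so the first quarter carried through. Now the next one, with finer steps.

```bash
python3 - <<'E'
from h import *
p=[.4913,.1568,.1145]
ctrl.set_gripper(0,25)
a=turn(91,37,p,6,.25)
if a==37: turn(37,1,p,3,.25)
E
```

```text
[(85, np.float64(-0.111), 2.7), (79, np.float64(-0.056), 1.5), (73, np.float64(-0.054), 3.0), (67, np.float64(-0.076), 3.1), (61, np.float64(-0.089), 3.1), (55, np.float64(-0.057), 3.0), (49, np.float64(-0.101), 3.6), (43, np.float64(-0.069), 4.5), (37, np.float64(-0.042), 3.4)] w 0.025928532335085644 t 21.3667 [0.4914 0.1566 0.1145]
LIMIT
[(34, np.float64(0.047), 4.1), (31, np.float64(0.044), 5.4), (28, np.float64(0.01), 4.4), (25, np.float64(0.038), 5.6), (22, np.float64(0.014), 5.5), (19, np.float64(-0.027), 6.4), (16, np.float64(0.047), 6.4), (13, np.float64(0.061), 7.0), (10, np.float64(0.109), 5.6), (7, np.float64(0.052), 7.0), (4, np.float64(0.198), 6.6), (1, np.float64(0.425), 6.9)] w 0.02573440971701741 t 24.3667 [0.4912 0.1566 0.1145]
```

Torque rises sharply at about the expected angle. I back off, release, regrasp and confirm gently that it is the stop.

```bash
python3 - <<'E'
from h import *
p=[.4913,.1568,.1145]
ctrl.movel(p,rot=Rz(np.radians(4)),max_speed=.1)
o=status.get_obs(); print(np.round(o["ft_torque"],3))
ctrl.set_gripper(.045,25); ctrl.movel(p,rot=Rz(np.radians(95)),max_speed=.1); ctrl.wait(.2)
o=status.get_obs(); print(np.round(o["ft_torque"],3))
ctrl.set_gripper(0,22); o=status.get_obs(); print(np.round(o["ft_torque"],3),o["time"])
turn(95,83,p,2,.2)
E
```

```text
[-1.261  0.242  0.039]
[-0.085  0.039  0.007]
[-0.022  0.259 -0.027] 27.175
LIMIT
[(93, np.float64(0.25), 2.2)] w 0.02566401150143683 t 27.425 [0.491  0.1567 0.1146]
```

```bash
python3 - <<'E'
from h import *
p=[.4913,.1568,.1145]
ctrl.movel(p,rot=Rz(np.radians(94.5)),max_speed=.1)
ctrl.set_gripper(.06,25); ctrl.movel([*p[:2],.22],max_speed=.1); ctrl.wait(.3)
s=snapshot("wrist"); save("w4",s["frame"],s)
o=status.get_obs(); print(np.round(o["contact_force"],2),o["time"])
print([(np.round(d["location"],3).tolist(),round(d["conf"],2)) for d in spotter.find_in("wrist","key_grip")])
cv2.imwrite("pics/c4.png",cv2.resize(s["frame"][90:310,210:430],None,fx=2.5,fy=2.5))
E
```

```text
[ 1.17  0.94 -0.33] 29.6583
[([0.494, 0.165, 0.14], 0.59)]
```

View pics/c4.png

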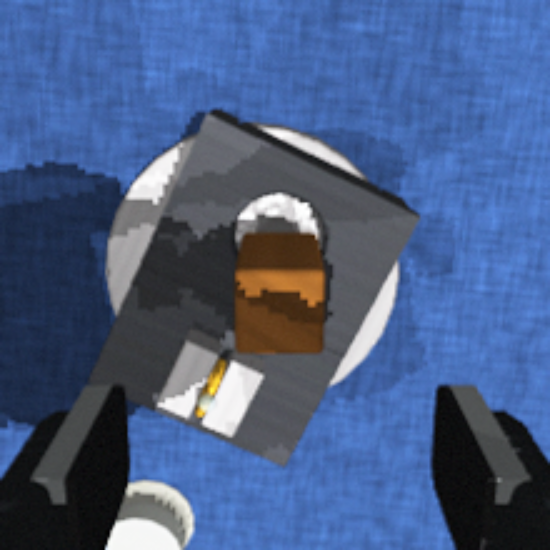

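The key stands upright and free in the bore (handle top at (280,310) in the crop), and the jaws are closed on the ring at (212,390). Handing in.

```bash
python3 -c "
from station import ctrl
print(ctrl.close_job())"
```

```text
the job is handed in; nothing more can be done
None
```

I handed the job in at about 30 s of the 64 s: the key is seated to the socket floor, upright and released, and the screw felt firmly stopped after two regrasped quarter turns. The turning torque briefly read about 0.4 N m as the screw met its stop, and the hand-in returned no verdict.

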